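# Set the bench magnifier, then hold the spring jaw open at its mark

## Task

Swing the bench magnifier back until its lens is centred over the nest of the spring jaw fixture and press its raised head down until the lens is level. Then take the upright handle of the fixture, pull the spring slide out until its pointer stands at the steel clip that marks the opening, and keep holding it there: finish while still gripping the handle, so that I can lay a hook in the open nest. Leave the taped bar, the tin and the green bin where they are.

Things in the scene. Friction and masses are not known exactly. Their poses are not given: they have to be found in the camera images.
- clamp: The spring jaw fixture, fixed to the bench left of the tall hand press: a flat aluminium base 80 x 250 x 12 mm (along its x and y). Origin on the bench, under the middle of the base's width; the base reaches from y = -110 to +140 mm. Its x points away from the robot, z up; the slide pulls out along its +y, to the robot's left. A bearing block (y -3 to 27 mm, 50 mm high) stands in the middle.
- press_a: The tall green hand press, fixed, not used: 0.82 m tall, it fills about x 0.18 to 0.51, y -0.24 to -0.04 m of the bench (lever ball at its front right, 0.45 m up). To come to the fixture from the robot's right, fold the arm back or raise it clear of the press
- nest (a point): Middle of the nest, a small dark steel seat 36 x 34 mm with two ribs, 20 mm above the bench, between the fixed jaw and the moving jaw; at (0, -70, 20) mm in the fixture's frame
- pull_handle: The upright black round handle on the slide, 22 mm across, 50 mm tall; its foot is the origin (45 mm above the bench) and its top is 95 mm above the bench, free on all sides. It stands at (0, 75 + joint slide, 45) mm in the fixture's frame and turns freely on its own upright axis (as a sleeve). Below it is a steel block 50 x 26 mm, 15 to 45 mm above the bench
- slide (a joint): Travel of the slide in m: 0 pushed home by its spring, grows to 0.055 as it is pulled out along the fixture's +y. The spring pulls back with about 3.6 N at home and 0.12 N more per mm (about 9 N at 45 mm); let go, it runs home
- pointer (a point): Tip of the small steel pointer that sticks out to the robot's side of the slide's steel block, 20 mm above the bench, at (-37, 75 + joint slide, 20) mm in the fixture's frame
- mark: The mark: a steel clip, 8 mm wide (along y), 28 mm tall, set fast on the base's edge nearest the robot, 20 to 39 mm beyond the pointer's home place. Origin on the bench at the middle of the clip's width; axes parallel to the fixture's. The pointer is at the mark when its y in this frame is 0; the clip reaches from -4 to +4 mm
- magnifier: The bench magnifier's foot, a steel disc 90 mm across with a 16 mm post, fixed to the bench behind the fixture. Origin on the bench on the post's axis. A flat arm swivels on the post, 160 mm up; 100 mm from the post's axis it carries the tilting head, a round lens in a black ring 86 mm across, its centre 170 mm from the post's axis when level
- swivel (a joint): Swivel of the magnifier's arm about the upright post, rad; stays where it is put (friction 0.2 N m). At 0 the arm points along the foot's -x; it grows anticlockwise seen from above. The arm starts swung away to the robot's left, over the slide
- knob (a point): Top of the upright black pin on the swivel arm by which it is swung, 14 mm across, standing 35 mm above the arm (165 to 200 mm above the bench), 72 mm from the post's axis
- tilt (a joint): Tilt of the head about the level hinge at the arm's end, rad: 0 is level, positive when the free end is raised (it starts raised by 0.3 to 0.6); range -0.5 to 0.9. Stays where it is put (friction 0.22 N m); no stop at level
- lens (a point): Centre of the lens, 70 mm from the tilt hinge; 160 mm above the bench when level
- tab (a point): Top face of the flat black tab on the free end of the head, 20 mm wide, about 37 mm long beyond the ring; the point is 132 mm from the tilt hinge and 163 mm above the bench when level. Pressing it down levels the head
- bar: Gold-brown taped bar lying flat, 118 x 42 x 48 mm high; leave alone. Origin under its centre
- tin: Small white glue tin, 67 mm across, 59 mm high; leave alone. Origin under its centre
- bin: Small green parts bin, 68 x 91 x 42 mm; leave alone. Origin under its centre

How it is judged:
On the way, in this order (a step that is already met when the one before it is completed fails the run):
1. the lens is centred over the nest and level (horizontal distance between lens and nest below 0.018 m and value of joint tilt between -0.12 and 0.12 rad), for 0.2 s.
2. the slide is held with its pointer at the clip (y of pointer in the frame of mark between -0.004 and 0.004 m and contact force between the fingers and pull_handle above 1 N), for 0.5 s.
At the end, for the whole second after the job is handed in: The lens centre is within 18 mm of the nest as seen from above and the head within 0.12 rad of level; the pointer is within 4 mm of the middle of the clip along the slide, at rest, with the fingers still gripping the pull handle (all of step 1 and all of step 2 and velocity of joint slide between -0.01 and 0.01 m/s); the arm keeps its last pose, push and grip.
It fails at once if the taped bar, the tin or the bin is shifted by more than 25 mm (distance of any of bar, tin, bin from where it was at the start of the episode above 0.025 m).
It also fails if it takes over 54 s, if anything falls off the work surface, if the arm or the gripper's body presses on something with over 40 N, if the wrist force passes 120 N, or if a joint passes its speed limit or range.

## Robot

A 7-joint arm with a two-finger parallel gripper is mounted at the origin on a cart in front of the work surface, level with it; the furniture and walls round the work are solid. World frame = base frame: x ahead of the robot, y to its left, z up, the work surface at z = 0. Lengths are in m, angles in rad, forces in N, time in s.
With the tool pointing down it reaches from about 0.425 to 0.95 m from the base axis. Payload 16.7 kg.
Tool frame: the origin (TCP) lies between the finger pads; the fingertips stand 25 mm ahead of it and the grasp point (between the pads) lies 6 mm ahead of it; z points along the fingers, y is the line along which they close (so a half turn about z gives the same grasp; the last joint's range is limited). The gripper opens to 94 mm and grips with 3 to 60 N. Pads are 16 mm wide; open, the fingers measure 119 mm over their backs; the gripper's body (75 mm by 177 mm) begins 78 mm behind the grasp point.
Start: joints at [-1.276, 0.426, 0.074, 1.606, -0.034, 1.111, -0.067], TCP at [0.29, 0.609, 0.2] pointing down, gripper open.
Joint ranges: [-2.85, 2.85], [-0.5, 2.14], [-1.23, 1.37], [0.21, 2.46], [-1.02, 4.16], [0.16, 2.05], [-2.73, 2.73]. Speed limits (rad/s): [1.89, 1.89, 2.39, 2.39, 3.01, 3.01, 3.01].

## Interface

Orientations are given as a rotation vector (axis times angle).
In Python, from bench import manip, camera gives the robot as it stands.
- The arm moves only by the tool carry_out, never from a script. Its argument "series" is a list of rows, each a list of 3 entries, a list of its own where there are three numbers: the shift along the tool's x, y, z in mm, then the turn, a rotation vector about the tool's x, y, z in degrees, then the opening, from -1 (shut) to 1 (fully open), so that 0 is half open. In form: [[[tx, ty, tz], [ax, ay, az], grip], ...]. A call has 1 to 20 rows; each row shifts and turns the commanded pose from where the row before left it, along the tool's axes as they then stand; what a row does not reach is not made up. A row lasts 1/10 s, in which the tool goes at most 50 mm and 8.59 degrees, less where a joint would pass 70% of its speed; a pose out of reach is approached as far as the arm can. A call is refused whole if a number of a shift passes 50 or a number of a turn 8.59, either way. A call with a gripper value outside its range is refused whole. The fingers move at their own pace and stop on an object; "newtons" is the grip in N (left out, the last holds). Time passes only in rows, so rows that do not move let the fingers close. It gives the time, the measured TCP pose, the force, the opening and the grip force at its end, in the units of the state.
- manip.sense(): the state, without advancing time (a new reading comes with each control period).
- camera(name): name is "scene" or "top"; returns a dict with "pixels" (400x640x3 uint8, red, green, blue), "z_map" (400x640 float32, m along the optical axis (not along the pixel's ray), 0 where there is no reading), "intrinsics" (3x3 intrinsics, pixels), "rvec" (rotation vector, rad) and "tvec" (3), from world to camera coordinates, as OpenCV has them. Camera axes: x right, y down, z forward; pixel columns grow to the right and rows downward; lengths in m; the calibration is good to about 2 mm. A picture is of the moment at which its call begins.
- manip.close_job(): hands the job in; it is judged then, once.
The state is a dict: "t": time; "joints": joint angles; "qvel": joint speeds; "joint_torque": joint torques, N m; "tcp_pos": TCP position; "orientation": TCP orientation; "force": force on the tool from outside, world axes, zero at the start; "wrist_torque": the same for the moment, N m; "width": finger opening in m; "grasp_force": force on a finger pad.
Only numpy, scipy, OpenCV 4.12 (cv2) and the standard library are available. Lean on these libraries where they do the work, as an engineer would, in place of code of your own. Each camera call takes 0.05 s, during which the arm holds its last target. There are 200 camera calls.

## Working session

There is one attempt and no reset: what is moved stays moved. The work goes in short steps, Python scripts to look and compute and a tool call to move; the robot and the scene stay as the last step left them, time stands still between calls to the robot, and variables do not carry over. Pictures are saved under pics/ and viewed, at most 10 in all, crops included, and the job is handed in when it is done.

Besides the shell and the picture viewer there is one more tool, called after "Request:" by a JSON object that holds its "name" and its "arguments", one argument or row to a line. carry_out: Moves the arm, as the interface text tells. Its arguments: {"type":"object","properties":{"series":{"type":"array"},"newtons":{"type":"number"}},"required":["series"]}

```bash
mkdir -p pics; cat > h.py <<'E'
import numpy as np, cv2
from scipy.spatial.transform import Rotation as R
from bench import manip, camera
def snap(n,f):
    c=camera(n); cv2.imwrite(f'pics/{f}.png',c['pixels'][:,:,::-1]); np.savez(f'pics/{f}.npz',**c); return c
def ld(f): return np.load(f'pics/{f}.npz')
def pt(c,u,v,z=None):
    """world point from depth at pixel, or on plane height z"""
    M=R.from_rotvec(np.ravel(c['rvec'])).as_matrix(); t=np.ravel(c['tvec'])
    r=np.linalg.inv(c['intrinsics'])@[u,v,1]; o=-M.T@t; d=M.T@r
    s=c['z_map'][int(round(v)),int(round(u))] if z is None else (z-o[2])/d[2]
    return o+s*d
def proj(c,P):
    return cv2.projectPoints(np.float64(P).reshape(-1,1,3),np.ravel(c['rvec']),np.ravel(c['tvec']),c['intrinsics'],None)[0].reshape(-1,2)
def crop(c,f,x,y,w,h,k):
    cv2.imwrite(f'pics/{f}.png',cv2.resize(np.ascontiguousarray(c['pixels'][y:y+h,x:x+w,::-1]),None,fx=k,fy=k,interpolation=cv2.INTER_CUBIC))
E
python3 - <<'E'
from h import *
a=snap('scene','s0');b=snap('top','t0')
for c in(a,b): print(c['intrinsics'][0,0], pt(c,320,200), -R.from_rotvec(np.ravel(c['rvec'])).as_matrix().T@np.ravel(c['tvec']))
s=manip.sense();print(s['t'],s['tcp_pos'],s['orientation'],R.from_rotvec(s['orientation']).as_matrix().round(2),s['width'])
E
```

```text
423.4947094318144 [0.44185725 0.04899916 0.00293446] [0.77201876 0.60990907 0.89830653]
361.6644995114951 [0.49641599 0.11023607 0.00079441] [0.40123291 0.11337606 1.15208433]
0.1 [0.29029413 0.60894968 0.19954614] [-6.92964932e-01 -3.06402510e+00  1.75869439e-03] [[-0.9   0.43 -0.  ]
 [ 0.43  0.9  -0.  ]
 [-0.   -0.   -1.  ]] 0.09415003227046612
```

View pics/s0.png

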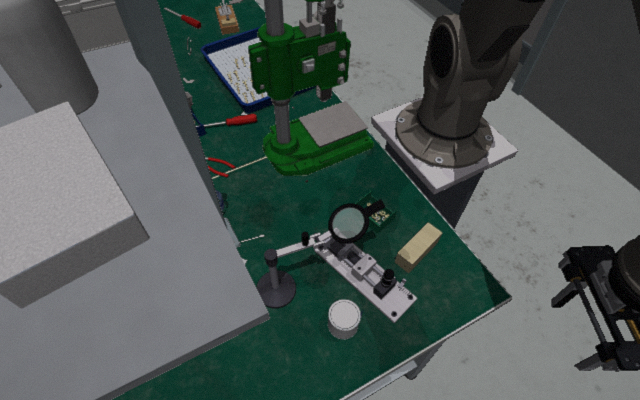

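View pics/t0.png

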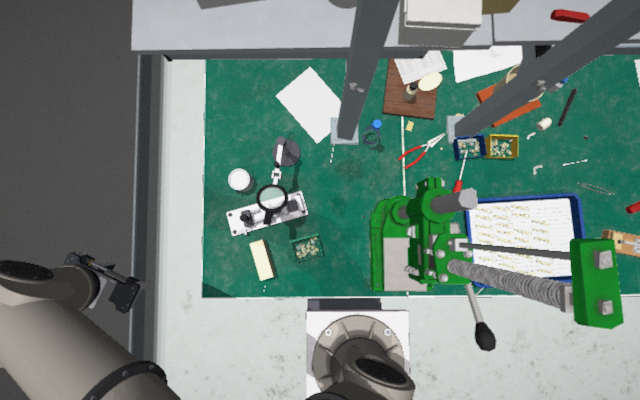

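The scene view shows the fixture around (365,275), the magnifier post at (272,260), the lens at (348,223), the tin at (344,318), the bar at (418,245) and the bin at (375,212). In the top view the fixture is around (268,213) with the handle at its left end, near (247,215), and the post is at about (288,150). I'll enlarge both.

```bash
python3 - <<'E'
from h import *
crop(ld('s0'),'s0c',235,185,200,150,4); crop(ld('t0'),'t0c',210,130,130,160,3.7)
E
```

```text
(no output)
```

View pics/s0c.png

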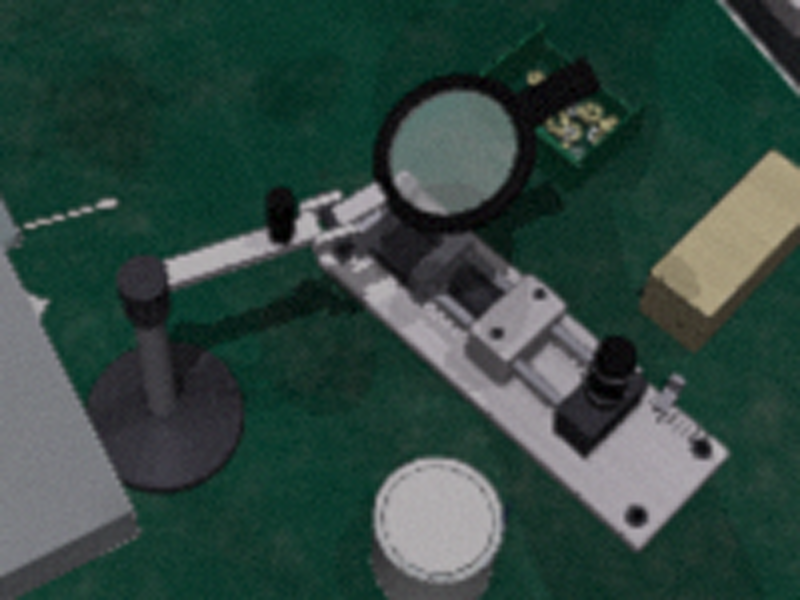

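View pics/t0c.png

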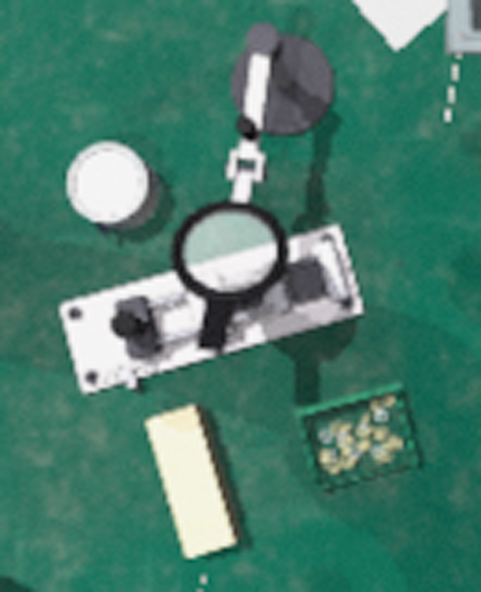

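The crops show all the parts. In the scene crop the base corners are (727,455), (638,548) and (318,258), the knob top is (280,195), the handle top (619,350) and the clip top (678,380). In the top crop the corners are (62,302), (82,392), (362,310) and (338,224), with the knob at (247,125), the post at (262,38), the lens at (230,252), the tab at (211,335) and the clip at (133,383).

```bash
python3 - <<'E'
from h import *
a=ld('s0');b=ld('t0')
S=lambda x,y:(235+x/4,185+y/4); T=lambda x,y:(210+x/3.7,130+y/3.7)
C=np.array([pt(b,*T(*p),z=.012) for p in[(62,302),(82,392),(362,310),(338,224)]])
print('top corners',C.round(3).tolist())
print('scene corners',[pt(a,*S(*p),z=.012).round(3).tolist() for p in[(638,548),(727,455),(318,258)]])
ey=(C[0]+C[1]-C[2]-C[3]);L=np.linalg.norm(ey)/2;ey/=2*L
ctr=C.mean(0);o=ctr-ey*.015;print('L',L,'ey',ey,'org',o,'yaw',np.degrees(np.arctan2(-ey[0],ey[1])))
ex=np.array([ey[1],-ey[0],0])
print('nest',o-ey*.07,'handle',o+ey*.075)
for n,c,f,x,y,z in[('knob',a,S,281,195,.2),('knob',b,T,248,122,.2),('handle',a,S,619,345,.095),('handle',b,T,127,316,.095),('clip',a,S,678,380,.028),('clip',b,T,133,385,.028),('post',a,S,142,270,None),('post',b,T,262,36,None),('foot',a,S,165,415,.01),('foot',b,T,283,85,.01),('tab',a,S,585,75,None),('tab',b,T,211,335,None),('ringfar',b,T,230,300,None),('ringnear',b,T,232,207,None),('tin',b,T,108,184,.059),('bar',b,T,190,480,.048),('bin',b,T,360,437,.04)]:
    d=pt(c,*f(x,y)); p=pt(c,*f(x,y),z=z); q=p-o
    print(n,'depth',d.round(3),'plane',p.round(3),'fix',(1000*np.array([q@ex,q@ey])).round(1))
E
```

```text
top corners [[0.461, 0.406, 0.012], [0.385, 0.388, 0.012], [0.452, 0.149, 0.012], [0.526, 0.169, 0.012]]
scene corners [[0.461, 0.413, 0.012], [0.387, 0.393, 0.012], [0.528, 0.176, 0.012]]
L 0.2466519938749114 ey [-0.26844126  0.96329606  0.        ] org [0.46010431 0.26342707 0.012     ] yaw 15.57153378947375
nest [0.4788952  0.19599634 0.012     ] handle [0.43997122 0.33567427 0.012     ]
knob depth [0.579 0.229 0.2  ] plane [0.579 0.229 0.2  ] fix [104.9 -64.7]
knob depth [0.58  0.224 0.2  ] plane [0.58  0.224 0.2  ] fix [105.1 -69.8]
handle depth [0.437 0.337 0.096] plane [0.437 0.337 0.095] fix [-2.9 77.2]
handle depth [0.445 0.333 0.094] plane [0.445 0.333 0.095] fix [ 4.4 70.6]
clip depth [0.393 0.349 0.031] plane [0.392 0.348 0.028] fix [-43.2  99.7]
clip depth [0.39  0.341 0.028] plane [0.39  0.341 0.028] fix [-46.4  93.5]
post depth [0.65  0.218 0.169] plane [0.65  0.218 0.169] fix [170.4 -94.6]
post depth [0.65  0.217 0.172] plane [0.65  0.217 0.172] fix [170.6 -95.5]
foot depth [0.653 0.23  0.028] plane [0.651 0.223 0.01 ] fix [172.8 -90.5]
foot depth [0.642 0.214 0.038] plane [0.648 0.216 0.01 ] fix [168.2 -95.9]
tab depth [0.423 0.253 0.225] plane [0.423 0.253 0.225] fix [-39.1  -0.3]
tab depth [0.426 0.248 0.219] plane [0.426 0.248 0.219] fix [-36.6  -5.8]
ringfar depth [0.451 0.236 0.207] plane [0.451 0.236 0.207] fix [-15.6 -23.7]
ringnear depth [0.521 0.239 0.178] plane [0.521 0.239 0.178] fix [ 52.2 -40.2]
tin depth [0.556 0.357 0.058] plane [0.556 0.357 0.059] fix [117.4  64. ]
bar depth [0.312 0.29  0.045] plane [0.313 0.29  0.048] fix [-135.    64.9]
bin depth [ 0.344  0.152 -0.001] plane [0.346 0.151 0.04 ] fix [-140.1  -78.2]
```

```bash
cat >> h.py <<'E'
def go(P):
    """tool-frame shift (mm) to world TCP P"""
    s=manip.sense(); M=R.from_rotvec(s['orientation']).as_matrix()
    print('t',s['t'],'tcp',np.round(s['tcp_pos'],4),'toolZ',M[:,2].round(3),'yaw_y',np.degrees(np.arctan2(M[1,1],M[0,1])).round(1),'F',np.round(s['force'],1),'w',round(s['width'],4),'g',round(s['grasp_force'],1))
    print('shift',(1000*M.T@(np.array(P)-s['tcp_pos'])).round(1))
E
python3 - <<'E'
from h import *
go((.5795,.2265,.30))
c=ld('s0'); print([pt(c,u,v).round(2).tolist() for u,v in[(260,320),(200,200),(145,235),(70,110),(60,50)]])
E
```

```text
t 0.1 tcp [0.2903 0.6089 0.1995] toolZ [-0.    -0.001 -1.   ] yaw_y 64.5 F [-0.7 -0.1  0.2] w 0.0942 g 0.0
shift [-425.6 -220.9 -100.2]
[[0.75, 0.46, 0.5], [0.75, 0.3, 0.51], [0.81, 0.33, 0.52], [0.84, 0.15, 0.56], [0.82, 0.1, 0.6]]
```

Request:
{"name": "carry_out", "arguments": {
  "series": [
    [[0,0,-25],[0,0,0],1],
    [[0,0,-25],[0,0,0],1],
    [[0,0,-25],[0,0,0],1],
    [[0,0,-25],[0,0,0],1],
    [[-27,-14,0],[0,0,0],1],
    [[-27,-14,0],[0,0,0],1],
    [[-27,-14,0],[0,0,0],1],
    [[-27,-14,0],[0,0,0],1],
    [[-27,-14,0],[0,0,0],1],
    [[-27,-14,0],[0,0,0],1],
    [[-27,-14,0],[0,0,0],1],
    [[-27,-14,0],[0,0,0],1],
    [[-27,-14,0],[0,0,0],1],
    [[-27,-14,0],[0,0,0],1],
    [[-27,-14,0],[0,0,0],1],
    [[-27,-14,0],[0,0,0],1],
    [[-27,-14,0],[0,0,0],1],
    [[-27,-14,0],[0,0,0],1],
    [[-27,-14,0],[0,0,0],1],
    [[-20,-11,0],[0,0,0],1]
  ]
}}

```text
t: 2.1
tcp_pos: [0.5799, 0.2249, 0.2999]
orientation: [-0.695, -3.064, 0.001]
force: [-0.4, -0.4, -0.2]
width: 0.094
grasp_force: 0.0
```

```bash
python3 - <<'E'
from h import *
go((.5795,.2265,.197))
E
```

```text
t 2.1 tcp [0.5799 0.2249 0.2999] toolZ [-0.    -0.001 -1.   ] yaw_y 64.4 F [-0.4 -0.4 -0.2] w 0.094 g 0.0
shift [  1.    1.3 102.9]
```

Request:
{"name": "carry_out", "arguments": {
  "newtons": 8,
  "series": [
    [[1,1,25],[0,0,0],1],
    [[0,0,25],[0,0,0],1],
    [[0,0,25],[0,0,0],0.5],
    [[0,0,18],[0,0,0],0],
    [[0,0,8],[0,0,0],-0.5],
    [[0,0,0],[0,0,0],-1],
    [[0,0,0],[0,0,0],-1],
    [[0,0,0],[0,0,0],-1],
    [[0,0,0],[0,0,0],-1],
    [[0,0,0],[0,0,0],-1]
  ]
}}

```text
t: 3.1
tcp_pos: [0.5787, 0.2284, 0.1997]
orientation: [0.693, 3.064, 0.001]
force: [-0.2, -0.8, 0.4]
width: 0.0334
grasp_force: 0.0
```

```bash
python3 - <<'E'
from h import *
go((.5785,.2103,.197))
E
```

```text
t 3.1 tcp [0.5787 0.2284 0.1997] toolZ [ 0.001  0.    -1.   ] yaw_y 64.5 F [-0.2 -0.8  0.4] w 0.0334 g 0.0
shift [ -7.6 -16.4   2.7]
```

Still closing; wait a bit, then swing.

Request:
{"name": "carry_out", "arguments": {
  "series": [
    [[0,0,2],[0,0,0],-1],
    [[0,0,0],[0,0,0],-1],
    [[0,0,0],[0,0,0],-1],
    [[0,0,0],[0,0,0],-1],
    [[0,0,0],[0,0,0],-1]
  ]
}}

```text
t: 3.6
tcp_pos: [0.5785, 0.2283, 0.1972]
orientation: [-0.693, -3.064, 0.0]
force: [0.6, -0.1, 0.0]
width: 0.0008
grasp_force: 0.0
```

```bash
python3 - <<'E'
from h import *
go((.5785,.2103,.197))
E
```

```text
t 3.6 tcp [0.5785 0.2283 0.1972] toolZ [-0. -0. -1.] yaw_y 64.5 F [ 0.6 -0.1  0. ] w 0.0008 g 0.0
shift [ -7.7 -16.2   0.2]
```

```bash
python3 - <<'E'
from h import *
a=snap('scene','s1');b=snap('top','t1')
A=cv2.resize(np.ascontiguousarray(a['pixels'][190:290,250:375]),None,fx=4,fy=4,interpolation=2)[:400,:400]
B=cv2.resize(np.ascontiguousarray(b['pixels'][125:225,235:335]),None,fx=4,fy=4,interpolation=2)
cv2.imwrite('pics/c1.png',np.hstack([A,B])[:,:,::-1])
E
```

```text
(no output)
```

View pics/c1.png

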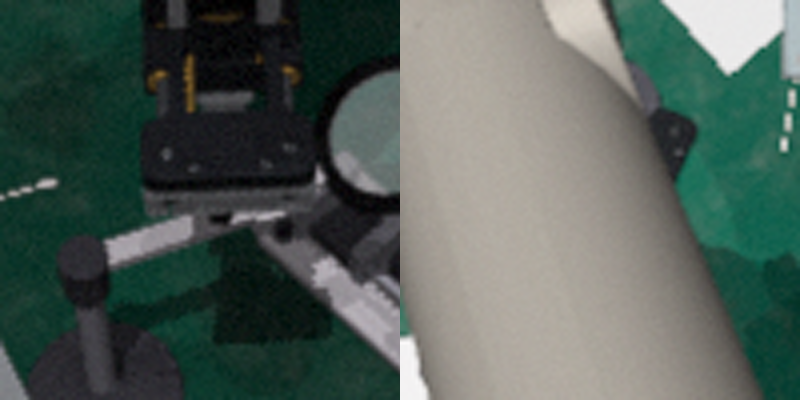

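The left half shows the gripper over the arm. The lens ring edge at crop (320,130) hasn't moved and there's a dark tip at (220,216), so the knob didn't shift and the fingers closed without it. I'll check the depth there.

```bash
python3 - <<'E'
from h import *
a=ld('s1');a0=ld('s0');np.set_printoptions(linewidth=250,suppress=True)
print(proj(a,[(.5785,.2283,.172),(.5785,.2283,.25),(.5795,.2265,.165),(.5795,.2265,.2)]))
for v in range(231,250,2): print(v,[tuple((1000*pt(a,u,v)).round().astype(int).tolist()) for u in range(296,318,3)])
print('before')
for v in range(231,250,2): print(v,[tuple((1000*pt(a0,u,v)).round().astype(int).tolist()) for u in range(296,318,3)])
E
```

```text
[[305.16960208 240.75464251]
 [304.75556551 219.05659264]
 [304.33955996 242.0602128 ]
 [304.13430398 232.85997083]]
231 [(628, 294, 340), (624, 298, 343), (620, 300, 343), (617, 304, 345), (612, 305, 344), (608, 307, 342), (604, 309, 342), (601, 313, 345)]
233 [(630, 300, 345), (626, 302, 343), (622, 303, 342), (618, 306, 344), (614, 308, 344), (610, 311, 344), (606, 313, 344), (602, 315, 343)]
235 [(631, 301, 341), (627, 303, 339), (622, 305, 339), (618, 307, 338), (614, 308, 336), (610, 311, 338), (606, 313, 338), (602, 315, 338)]
237 [(631, 302, 335), (628, 305, 337), (623, 306, 335), (619, 307, 334), (614, 309, 333), (609, 309, 329), (605, 312, 330), (601, 314, 329)]
239 [(630, 298, 323), (626, 301, 324), (622, 303, 324), (617, 304, 321), (611, 302, 314), (606, 303, 312), (602, 306, 313), (598, 309, 314)]
241 [(628, 294, 310), (624, 296, 309), (619, 297, 307), (615, 300, 308), (611, 302, 308), (607, 305, 308), (602, 306, 306), (597, 308, 305)]
243 [(628, 293, 302), (624, 295, 302), (619, 297, 301), (616, 301, 303), (611, 303, 302), (569, 234, 164), (564, 238, 165), (560, 243, 17
[... 1081 characters left out ...]
, 233, 166)]
241 [(553, 129, 2), (547, 133, 4), (587, 231, 182), (583, 237, 188), (575, 233, 176), (566, 230, 164), (561, 233, 165), (556, 236, 165)]
243 [(556, 135, 3), (590, 223, 164), (587, 231, 173), (583, 236, 179), (575, 234, 170), (569, 234, 164), (564, 238, 166), (559, 241, 167)]
245 [(598, 226, 167), (593, 229, 168), (587, 231, 166), (583, 235, 169), (576, 236, 165), (570, 237, 162), (566, 243, 167), (560, 244, 164)]
247 [(599, 228, 164), (594, 231, 164), (589, 234, 165), (583, 236, 163), (577, 237, 160), (529, 161, 1), (566, 243, 160), (560, 244, 156)]
249 [(601, 233, 166), (596, 235, 163), (590, 235, 159), (544, 158, 0), (538, 163, 2), (531, 166, 2), (528, 174, 11), (521, 176, 9)]
```

```bash
python3 - <<'E'
from h import *
a=ld('s0')
crop(a,'g0',540,230,100,150,4)
print('tips expected', (proj(a,[(.29,.609,.2),(.29+.43*.047,.609+.9*.047,.175),(.29-.43*.047,.609-.9*.047,.175)])))
for u,v in[(552,300),(556,300),(560,298),(575,365),(580,367),(585,364),(590,362)]: print(u,v,pt(a,u,v).round(3))
E
```

```text
tips expected [[565.22691755 335.37059581]
 [569.16280505 368.67140511]
 [547.8343283  313.73883354]]
552 300 [0.274 0.555 0.217]
556 300 [0.276 0.559 0.228]
560 298 [0.277 0.561 0.241]
575 365 [0.319 0.65  0.208]
580 367 [0.322 0.655 0.22 ]
585 364 [0.321 0.655 0.234]
590 362 [0.321 0.655 0.247]
```

View pics/g0.png

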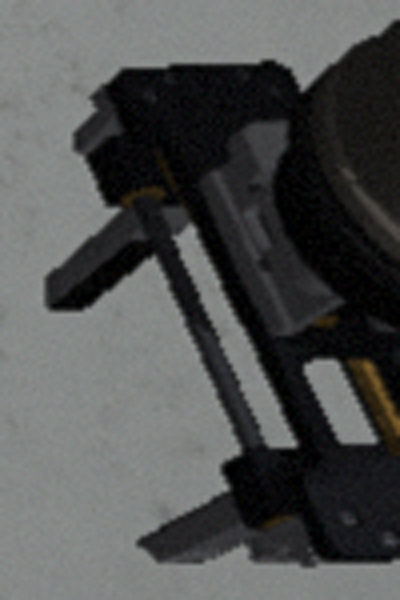

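The crop shows both fingertips, at full-frame pixels (552,305) and (575,366). Their depth puts them at z ≈ 0.205 with the TCP reading 0.1995, so the tips sit about 30 mm higher than the data say. That means the fingers closed just above the knob. I'll treat tip z as TCP z + 6 mm, go lower in steps and watch the force.

Request:
{"name": "carry_out", "arguments": {
  "newtons": 8,
  "series": [
    [[0,0,0],[0,0,0],0.3],
    [[0,0,0],[0,0,0],0.3],
    [[0,0,0],[0,0,0],0.3],
    [[0,0,0],[0,0,0],0.3],
    [[0,0,0],[0,0,0],0.3],
    [[0,0,0],[0,0,0],0.3],
    [[0,0,0],[0,0,0],0.3],
    [[0,0,0],[0,0,0],0.3],
    [[0,0,0],[0,0,0],0.3],
    [[0,0,5],[0,0,0],0.3],
    [[0,0,5],[0,0,0],0.3],
    [[0,0,0],[0,0,0],0.3]
  ]
}}

```text
t: 4.9
tcp_pos: [0.578, 0.228, 0.1861]
orientation: [-0.693, -3.063, 0.002]
force: [0.2, -0.1, -0.2]
width: 0.0613
grasp_force: 0.0
```

No contact, as expected. Go down a further 15 mm and close.

Request:
{"name": "carry_out", "arguments": {
  "newtons": 8,
  "series": [
    [[0,0,5],[0,0,0],0.3],
    [[0,0,5],[0,0,0],0.3],
    [[0,0,5],[0,0,0],-1],
    [[0,0,0],[0,0,0],-1],
    [[0,0,0],[0,0,0],-1],
    [[0,0,0],[0,0,0],-1],
    [[0,0,0],[0,0,0],-1],
    [[0,0,0],[0,0,0],-1],
    [[0,0,0],[0,0,0],-1],
    [[0,0,0],[0,0,0],-1],
    [[0,0,0],[0,0,0],-1]
  ]
}}

```text
t: 6.0
tcp_pos: [0.5787, 0.2284, 0.1723]
orientation: [0.693, 3.064, 0.001]
force: [2.5, 1.1, 0.6]
width: 0.0135
grasp_force: 8.0
```

```bash
python3 - <<'E'
from h import *
go((.5785,.2103,.171))
E
```

```text
t 6.0 tcp [0.5787 0.2284 0.1723] toolZ [ 0.001  0.    -1.   ] yaw_y 64.5 F [2.5 1.1 0.6] w 0.0135 g 8.0
shift [ -7.6 -16.5   1.3]
```

Request:
{"name": "carry_out", "arguments": {
  "newtons": 10,
  "series": [
    [[-1.3,-2.7,0],[0,0,0],-1],
    [[-1.3,-2.8,0],[0,0,0],-1],
    [[-1.3,-2.8,0],[0,0,0],-1],
    [[-1.3,-2.8,0],[0,0,0],-1],
    [[-1.3,-2.8,0],[0,0,0],-1],
    [[-1.1,-2.6,0],[0,0,0],-1],
    [[0,0,0],[0,0,0],-1],
    [[0,0,0],[0,0,0],-1]
  ]
}}

```text
t: 6.8
tcp_pos: [0.5785, 0.2092, 0.1723]
orientation: [0.694, 3.064, -0.001]
force: [-0.4, -0.1, 5.5]
width: 0.0137
grasp_force: 10.0
```

```bash
python3 - <<'E'
from h import *
go((.5785,.2103,.171))
a=snap('scene','s2')
# ring points: z .14-.27, lens region
M=np.array([pt(a,u,v) for u in range(290,400) for v in range(180,270)])
k=(M[:,2]>.13)&(M[:,2]<.26)&(M[:,0]<.53)&(M[:,0]>.36)&(M[:,1]>.1)&(M[:,1]<.3)
Q=M[k];print(len(Q),Q.mean(0),Q.min(0),Q.max(0))
crop(a,'s2c',270,180,150,110,5)
E
```

```text
t 6.8 tcp [0.5785 0.2092 0.1723] toolZ [ 0.    -0.001 -1.   ] yaw_y 64.5 F [-0.4 -0.1  5.5] w 0.0137 g 10.0
shift [0.5 1.  1.3]
1357 [0.48327266 0.19596079 0.19533253] [0.41793283 0.15241397 0.16954833] [0.52955778 0.23760507 0.22631412]
```

View pics/s2c.png

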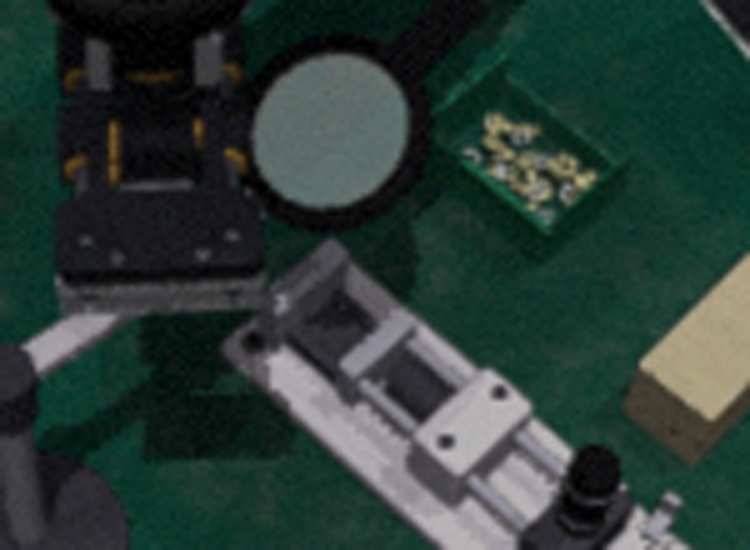

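The swing worked. In the crop the lens is centred at (332,130), and the nest's dark seat is visible at about (338,322). I'll compare the nest, clip, handle and lens positions within this one camera.

```bash
python3 - <<'E'
from h import *
a=ld('s2');S=lambda x,y:(270+x/5,180+y/5)
print('nest',pt(a,*S(338,322),z=.02),pt(a,*S(338,322)))
print('lens',pt(a,*S(332,130)),'far ring',pt(a,*S(418,120)),'tab',pt(a,*S(470,20)))
for n,p,z in[('handle',(596,462),.095),('clip',(672,497),.028)]: print(n,pt(a,*S(*p),z=z),pt(a,*S(*p)))
o=np.array([.4605,.2665]);ey=np.array([-.2684,.9633]);ex=np.array([.9633,.2684])
for P in [o-ey*.07, o+ey*.075]: print(P)
print(proj(a,[(*(o-ey*.07),.02)])*5-[1350,900])
E
```

```text
nest [0.4746285 0.1939696 0.02     ] [0.47465284 0.19400364 0.02007186]
lens [0.48903055 0.19596684 0.19104547] far ring [0.46150407 0.21610809 0.20472071] tab [0.42385842 0.19278433 0.22100913]
handle [0.43906712 0.33868489 0.095     ] [0.43866656 0.33835859 0.09403358]
clip [0.39108927 0.34657523 0.028     ] [0.39226529 0.3473882  0.03068685]
[0.479288 0.199069]
[0.44037   0.3387475]
[[334.97192332 334.27723849]]
```

Request:
{"name": "carry_out", "arguments": {
  "newtons": 10,
  "series": [
    [[0,0,0],[0,0,0],-0.3],
    [[0,0,0],[0,0,0],-0.3],
    [[0,0,0],[0,0,0],-0.3],
    [[0,0,-10],[0,0,0],-0.3],
    [[0,0,-25],[0,0,0],-1],
    [[0,0,-25],[0,0,0],-1],
    [[0,0,-25],[0,0,0],-1],
    [[19,-12,0],[0,0,0],-1],
    [[19,-12,0],[0,0,0],-1],
    [[19,-12,0],[0,0,0],-1],
    [[19,-12,0],[0,0,0],-1],
    [[19,-12,0],[0,0,0],-1],
    [[19,-12,0],[0,0,0],-1],
    [[19,-11,0],[0,0,0],-1],
    [[0,0,0],[0,0,0],-1]
  ]
}}

```text
t: 8.35
tcp_pos: [0.4207, 0.1922, 0.258]
orientation: [-0.691, -3.064, -0.001]
force: [0.2, 0.1, 1.1]
width: 0.0004
grasp_force: 0.0
```

```bash
python3 - <<'E'
from h import *
go((.421,.192,.157))
a=snap('scene','s3')
M=np.array([pt(a,u,v) for u in range(290,400) for v in range(180,270)])
k=(M[:,2]>.13)&(M[:,2]<.235)&(M[:,0]<.53)&(M[:,0]>.38)&(M[:,1]>.1)&(M[:,1]<.3)
Q=M[k];print(len(Q),Q.mean(0),Q.min(0),Q.max(0))
E
```

```text
t 8.35 tcp [0.4207 0.1922 0.258 ] toolZ [ 0.     0.001 -1.   ] yaw_y 64.6 F [0.2 0.1 1.1] w 0.0004 g 0.0
shift [ -0.4  -0.2 101. ]
1412 [0.48487643 0.19513381 0.19467998] [0.41751887 0.15282147 0.16953154] [0.52981071 0.23740864 0.22581604]
```

Request:
{"name": "carry_out", "arguments": {
  "series": [
    [[0,0,10],[0,0,0],-1],
    [[0,0,10],[0,0,0],-1],
    [[0,0,10],[0,0,0],-1],
    [[0,0,8],[0,0,0],-1],
    [[0,0,8],[0,0,0],-1],
    [[0,0,8],[0,0,0],-1],
    [[0,0,8],[0,0,0],-1],
    [[0,0,8],[0,0,0],-1],
    [[0,0,8],[0,0,0],-1],
    [[0,0,8],[0,0,0],-1],
    [[0,0,5],[0,0,0],-1],
    [[0,0,5],[0,0,0],-1],
    [[0,0,0],[0,0,0],-1]
  ]
}}

```text
t: 9.7
tcp_pos: [0.4223, 0.1922, 0.1606]
orientation: [-0.693, -3.064, 0.001]
force: [-0.2, 0.1, 0.7]
width: 0.0006
grasp_force: 0.0
```

```bash
python3 - <<'E'
from h import *
go((.421,.192,.157))
a=snap('scene','s4')
M=np.array([pt(a,u,v) for u in range(290,400) for v in range(180,270)])
k=(M[:,2]>.13)&(M[:,2]<.235)&(M[:,0]<.525)&(M[:,0]>.445)&(M[:,1]>.14)&(M[:,1]<.25)
Q=M[k];print(len(Q),Q.mean(0),Q.min(0),Q.max(0))
print('slope',np.linalg.lstsq(np.c_[Q[:,:2],np.ones(len(Q))],Q[:,2],rcond=None)[0])
E
```

```text
t 9.7 tcp [0.4223 0.1922 0.1606] toolZ [-0.001 -0.001 -1.   ] yaw_y 64.5 F [-0.2  0.1  0.7] w 0.0006 g 0.0
shift [ 1.1 -0.8  3.6]
1072 [0.48501214 0.1953106  0.16414093] [0.4453739  0.1520795  0.15781359] [0.52497189 0.23623762 0.16980566]
slope [-0.0187914  -0.00373064  0.17398362]
```

The head is level (slope 0.019 rad) and the lens is centred at y 0.195. Next I lift, turn the tool and open the gripper.

Request:
{"name": "carry_out", "arguments": {
  "newtons": 40,
  "series": [
    [[0,0,-15],[0,0,0],-1],
    [[0,0,-25],[0,0,0],-1],
    [[0,0,-20],[0,0,7],-1],
    [[0,0,0],[0,0,7],0.4],
    [[0,0,0],[0,0,7],0.4],
    [[0,0,0],[0,0,7],0.4],
    [[0,0,0],[0,0,7],0.4],
    [[0,0,0],[0,0,7],0.4],
    [[0,0,0],[0,0,7],0.4],
    [[0,0,0],[0,0,0],0.4]
  ]
}}

```text
t: 10.75
tcp_pos: [0.4226, 0.1924, 0.2215]
orientation: [1.904, 2.499, 0.001]
force: [-0.4, -0.4, -0.3]
width: 0.0531
grasp_force: 0.0
```

```bash
python3 - <<'E'
from h import *
print(np.round(manip.sense()['joints'],2))
go((.4395,.3375,.15))
go((.4395,.3375,.049))
E
```

```text
[-0.84  0.05  0.28  2.05 -0.02  1.05 -0.28]
t 10.75 tcp [0.4226 0.1924 0.2215] toolZ [ 0.  0. -1.] yaw_y 15.4 F [-0.4 -0.4 -0.3] w 0.0531 g 0.0
shift [135.4  54.7  71.5]
t 10.75 tcp [0.4226 0.1924 0.2215] toolZ [ 0.  0. -1.] yaw_y 15.4 F [-0.4 -0.4 -0.3] w 0.0531 g 0.0
shift [135.4  54.6 172.5]
```

Request:
{"name": "carry_out", "arguments": {
  "series": [
    [[22.5,9,0],[0,0,0],0.4],
    [[22.5,9,0],[0,0,0],0.4],
    [[22.5,9,0],[0,0,0],0.4],
    [[22.5,9,0],[0,0,0],0.4],
    [[22.5,9,0],[0,0,0],0.4],
    [[22.5,9.5,0],[0,0,0],0.4],
    [[0,0,25],[0,0,0],0.4],
    [[0,0,25],[0,0,0],0.4],
    [[0,0,25],[0,0,0],0.4],
    [[0,0,25],[0,0,0],0.4],
    [[0,0,20],[0,0,0],0.4],
    [[0,0,10],[0,0,0],0.4],
    [[0,0,0],[0,0,0],0.4]
  ]
}}

```text
t: 12.05
tcp_pos: [0.4385, 0.3366, 0.0903]
orientation: [-1.898, -2.503, 0.003]
force: [0.2, -0.3, 0.6]
width: 0.0655
grasp_force: 0.0
```

```bash
python3 - <<'E'
from h import *
go((.4395,.3375,.049))
a=snap('scene','s5'); crop(a,'s5c',300,180,150,110,5)
E
```

```text
t 12.05 tcp [0.4385 0.3366 0.0903] toolZ [-0.001 -0.001 -1.   ] yaw_y 15.6 F [ 0.2 -0.3  0.6] w 0.0655 g 0.0
shift [ 0.6  1.3 41.3]
```

View pics/s5c.png

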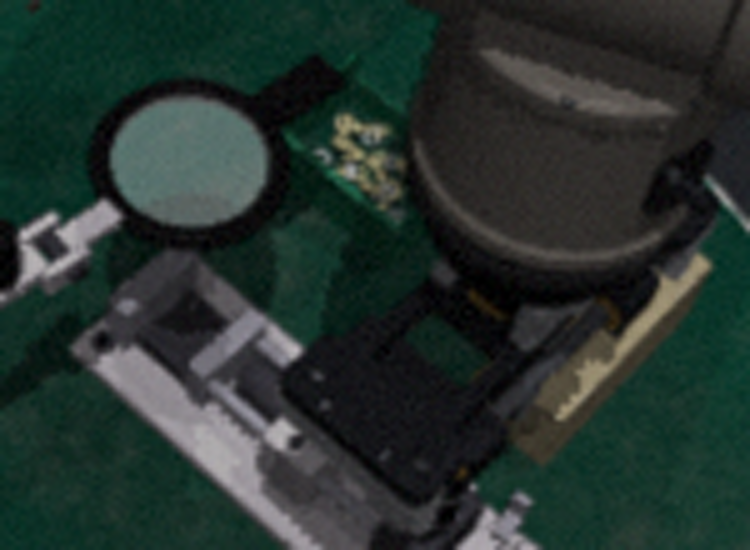

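The lens is level at crop (190,160), the gripper stands above the handle, and the clip is visible at (518,500). Next I descend and close.

Request:
{"name": "carry_out", "arguments": {
  "newtons": 40,
  "series": [
    [[0,1,15],[0,0,0],0.4],
    [[0,0,15],[0,0,0],0.4],
    [[0,0,10],[0,0,0],0.4],
    [[0,0,0],[0,0,0],-1],
    [[0,0,0],[0,0,0],-1],
    [[0,0,0],[0,0,0],-1],
    [[0,0,0],[0,0,0],-1],
    [[0,0,0],[0,0,0],-1],
    [[0,0,0],[0,0,0],-1],
    [[0,0,0],[0,0,0],-1],
    [[0,0,0],[0,0,0],-1]
  ]
}}

```text
t: 13.2
tcp_pos: [0.4414, 0.3378, 0.0516]
orientation: [1.901, 2.5, 0.004]
force: [8.0, 2.3, -2.7]
width: 0.0216
grasp_force: 40.0
```

```bash
python3 - <<'E'
from h import *
go((.4395,.3375,.049))
E
```

```text
t 13.2 tcp [0.4414 0.3378 0.0516] toolZ [ 0.002  0.001 -1.   ] yaw_y 15.5 F [ 8.   2.3 -2.7] w 0.0216 g 40.0
shift [ 0.2 -1.9  2.6]
```

Request:
{"name": "carry_out", "arguments": {
  "series": [
    [[3,0,0],[0,0,0],-1],
    [[3,0,0],[0,0,0],-1],
    [[3,0,0],[0,0,0],-1],
    [[3,0,0],[0,0,0],-1],
    [[3,0,0],[0,0,0],-1],
    [[3,0,0],[0,0,0],-1],
    [[2,0,0],[0,0,0],-1],
    [[0,0,0],[0,0,0],-1],
    [[0,0,0],[0,0,0],-1]
  ]
}}

```text
t: 14.1
tcp_pos: [0.4363, 0.3561, 0.0516]
orientation: [1.902, 2.498, 0.002]
force: [9.3, -2.9, -0.5]
width: 0.0216
grasp_force: 40.0
```

```bash
python3 - <<'E'
from h import *
go((.4414,.3378,.0516))
a=snap('scene','s6'); b=snap('top','t6')
A=cv2.resize(np.ascontiguousarray(a['pixels'][250:310,370:430]),None,fx=6.6,fy=6.6,interpolation=2)[:396]
B=cv2.resize(np.ascontiguousarray(b['pixels'][205:245,225:265]),None,fx=9.9,fy=9.9,interpolation=2)[:396]
cv2.imwrite('pics/c6.png',np.hstack([A,B])[:,:,::-1])
E
```

```text
t 14.1 tcp [0.4363 0.3561 0.0516] toolZ [ 0.002  0.    -1.   ] yaw_y 15.5 F [ 9.3 -2.9 -0.5] w 0.0216 g 40.0
shift [-19.    0.1   0. ]
```

View pics/c6.png

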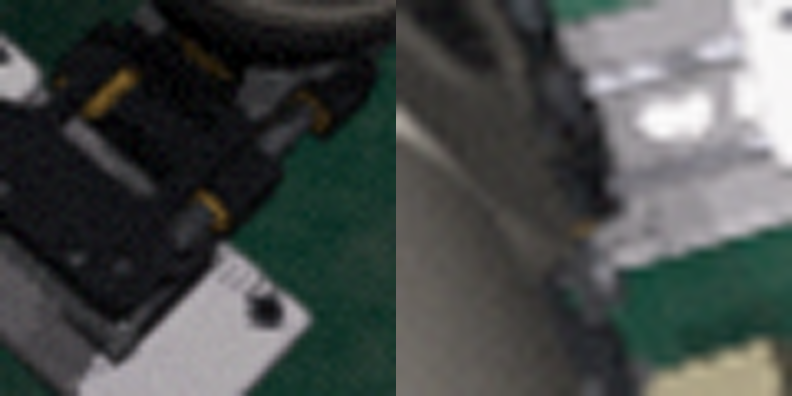

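The gripper hides the clip in both views: the left half shows only the base's end, with its bolt at (265,310), and the arm fills most of the right half. So I'll get the clip-to-home distance from the earlier pictures by depth segmentation and the last enlarged crop.

```bash
python3 - <<'E'
from h import *
ey=np.array([-.2684,.9633,0]);ex=np.array([.9633,.2684,0])
ims=[]
for f,o,(x0,y0,w) in[('s0',(.4605,.2675,0),(375,265,44)),('s2',(.4605,.2675,0),(375,265,44)),('t0',(.4595,.2625,0),(228,205,34))]:
    a=ld(f);o=np.array(o)
    P=np.array([[pt(a,u,v) for u in range(x0-10,x0+w+10)] for v in range(y0-10,y0+w+10)]).reshape(-1,3)
    q=P-o; x=1000*q@ex;y=1000*q@ey;z=1000*P[:,2]
    def rep(n,k): print(f,n,k.sum(),'x',np.percentile(x[k],[2,50,98]).round(1),'y',np.percentile(y[k],[2,50,98]).round(1))
    rep('base',(z>7)&(z<17)&(abs(x)<60)&(y>60)&(y<160))
    rep('handle',(z>85)&(z<102)&(abs(x)<40)&(y>40)&(y<110))
    rep('block',(z>38)&(z<50)&(abs(x)<50)&(y>40)&(y<110))
    rep('clip',(z>21)&(z<36)&(x<-38)&(x>-58)&(y>70)&(y<130))
    im=np.ascontiguousarray(cv2.resize(np.ascontiguousarray(a['pixels'][y0:y0+w,x0:x0+w,::-1]),(396,396),interpolation=2))
    if f!='s2':ims.append(im)
    k=396/w
    for py in (75,95,115,140):
        p=proj(a,[o+ex*-.04+ey*py/1000+np.array([0,0,.012])])[0]; p=((p-[x0,y0]+.5)*k).astype(int).tolist(); cv2.circle(im,p,2,(0,0,255),-1)
    p=proj(a,[o+ex*-.037+ey*.075+np.array([0,0,.02])])[0]; cv2.circle(im,((p-[x0,y0]+.5)*k).astype(int).tolist(),3,(255,0,255),1)
cv2.imwrite('pics/c7.png',np.hstack(ims))
E
```

```text
s0 base 920 x [-36.9   6.2  40. ] y [ 65.3 109.2 138.5]
s0 handle 97 x [-9.2  2.4 11.3] y [64.7 75.1 84.7]
s0 block 167 x [-22.1  13.7  25.4] y [44.3 78.  87.2]
s0 clip 11 x [-46.8 -43.4 -41.7] y [90.5 93.8 97.2]
s2 base 906 x [-37.6   6.1  40.1] y [ 65.3 108.9 138.3]
s2 handle 97 x [-8.   2.6 11. ] y [64.7 75.  84.6]
s2 block 162 x [-22.3  12.9  25.7] y [45.2 78.5 87.1]
s2 clip 12 x [-46.2 -44.1 -41.6] y [90.2 94.2 97.6]
t0 base 437 x [-39.   -2.9  38.2] y [ 61.8 111.3 139.5]
t0 handle 47 x [-10.2  -0.7   9.4] y [66.1 75.3 85.7]
t0 block 93 x [-24.2  -8.8  23.7] y [49.2 72.2 88.5]
t0 clip 4 x [-47.5 -45.8 -44.5] y [92.3 95.8 97.9]
```

View pics/c7.png

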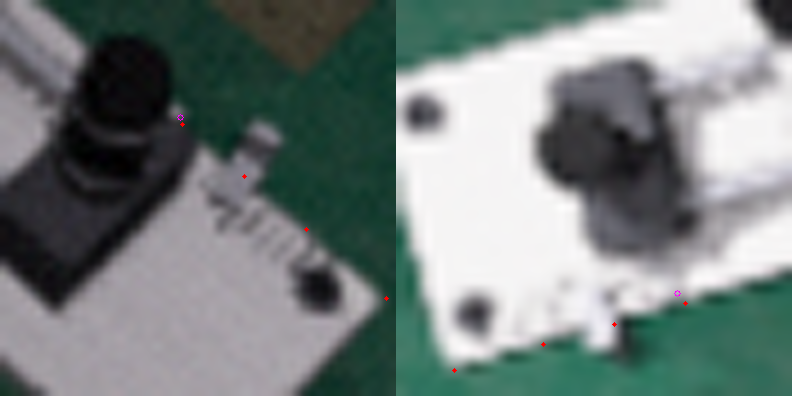

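Request:
{"name": "carry_out", "arguments": {
  "series": [
    [[1,0,0],[0,0,0],-1],
    [[1,0,0],[0,0,0],-1],
    [[0,0,0],[0,0,0],-1],
    [[0,0,0],[0,0,0],-1],
    [[0,0,0],[0,0,0],-1],
    [[0,0,0],[0,0,0],-1],
    [[0,0,0],[0,0,0],-1],
    [[0,0,0],[0,0,0],-1]
  ]
}}

```text
t: 15.0
tcp_pos: [0.4358, 0.3579, 0.0516]
orientation: [1.902, 2.498, 0.002]
force: [9.1, -3.3, -0.5]
width: 0.0212
grasp_force: 40.0
```

```bash
python3 - <<'E'
from h import *
go((.4414,.3378,.0516))
s=manip.sense();print(np.abs(s['qvel']).max())
a=snap('scene','s8');c0=ld('s5')
# displacement of moving jaw: profile along fixture y of points by height, per image
ey=np.array([-.2684,.9633,0]);ex=np.array([.9633,.2684,0]);o=np.array([.4605,.2675,0])
for n,c in(('home',c0),('s2',ld('s2')),('now',a)):
    P=np.array([pt(c,u,v) for u in range(310,375) for v in range(215,285)]);q=(P-o)*1000;x=q@ex;y=q@ey;z=P[:,2]*1000
    h=[]
    for yy in range(-64,4,4):
        k=(abs(x)<14)&(y>=yy)&(y<yy+4)&(z<70); h.append(int(np.percentile(z[k],80)) if k.sum()>3 else -1)
    print(n,h)
M=np.array([pt(a,u,v) for u in range(290,400) for v in range(180,270)])
k=(M[:,2]>.13)&(M[:,2]<.2)&(M[:,0]<.525)&(M[:,0]>.445)&(M[:,1]>.14)&(M[:,1]<.25);Q=M[k]
print('lens y',Q[:,1].min(),Q[:,1].max(),'slope',np.linalg.lstsq(np.c_[Q[:,:2],np.ones(len(Q))],Q[:,2],rcond=None)[0])
E
```

```text
t 15.0 tcp [0.4358 0.3579 0.0516] toolZ [ 0.002  0.    -1.   ] yaw_y 15.4 F [ 9.1 -3.3 -0.5] w 0.0212 g 40.0
shift [-20.8   0.1  -0. ]
0.001230543193966172
home [24, -1, -1, 47, 46, 46, 37, 42, 45, 43, 44, 44, 43, 43, -1, -1, -1]
s2 [22, -1, -1, 47, 48, 46, 34, 42, 44, 44, 43, 43, 44, 45, 44, 51, 51]
now [22, 22, 20, 12, 14, 13, -1, -1, 47, 48, 46, 43, 45, 44, 45, 50, 51]
lens y 0.15002702253506867 0.23659785941236605 slope [-0.01525574 -0.00371708  0.17219275]
```

The moving jaw shifted 20 mm, matching the TCP's 20.8 mm, and the clip is about 20–22 mm from home. The lens is unchanged and everything is at rest, so I'll hand in.

```bash
python3 -c "
from bench import manip
print(manip.close_job())"
```

```text
the job is handed in; nothing more can be done
None
```

I handed the job in with the lens level and centred over the nest, and the handle gripped and pulled out about 20.8 mm. I estimate the clip at 20–22 mm; the gripper hid it and the pointer, so I couldn't check the pointer by eye, and the hand-in returned no verdict.

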